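# Clamp a brush block home in the stitching fixture

### The arm

A 6-joint arm with a two-finger parallel gripper is mounted at the origin on the work surface. World frame = base frame: x ahead of the robot, y to its left, z up, the work surface at z = 0. Lengths are in m, angles in rad, forces in N, time in s.
With the tool pointing down it reaches from about 0.4 to 0.825 m from the base axis. Payload 7 kg.
Tool frame: the origin (TCP) lies between the finger pads; the fingertips stand 11 mm ahead of it and the grasp point (between the pads) lies 8 mm behind it; x points along the fingers, z is the direction in which the jaws open and shut, and the axes are right-handed (so a half turn about x gives the same grasp; the last joint's range is limited). The gripper opens to 88 mm and grips with 3 to 60 N. Pads are 19 mm wide; open, the fingers measure 130 mm over their backs; the gripper's body (78 mm by 193 mm) begins 47 mm behind the grasp point.
Start: joints at [-0.834, 0.359, 0.012, 0, -1.224, -0.288], TCP at [0.293, -0.608, 0.238] pointing down, gripper open.
Joint ranges: [-3.07, 3.07], [-1.43, 2.12], [-1.02, 1.25], [-3.03, 1.67], [-3.05, -0], [-3.03, 3.03]. Speed limits (rad/s): [2.39, 2.39, 3.01, 3.14, 3.14, 3.14].

### API

Orientations are given as [roll, pitch, yaw] about the fixed x, y, z axes, in that order (R = Rz(yaw) Ry(pitch) Rx(roll)).
In Python, from station import arm gives the robot as it stands.
- The arm moves only by the tool jog_arm, never from a script. Its argument "motion" is a list of rows, each an object of numbers: "dx", "dy", "dz": the shift along the tool's x, y, z in m; "twist": the turn about the tool's x in degrees. In form: [{"dx": .., "dy": .., "dz": .., "twist": ..}, ...]. A call has 1 to 20 rows; each row is the pose to reach, as a shift and turn from the pose commanded when the call began, along the tool's axes at that moment; what a row does not reach only later rows make up. A row lasts 1/12 s, in which the tool goes at most 41.7 mm and 7.16 degrees, less where a joint would pass 70% of its speed; a pose out of reach is approached as far as the arm can. A call with a gripper value outside its range is refused whole. "gripper" is the finger opening in m, from 0 to 0.0876, set as the call begins (left out, the last holds). The fingers move at their own pace and stop on an object; "newtons" is the grip in N (left out, the last holds). Time passes only in rows, so rows that repeat a pose let the fingers close. It gives the time, the measured TCP pose, the force and the opening at its end, in the units of the state.
- arm.get_state(): the state, without advancing time (a new reading comes with each control period).
- arm.grab_frame(name): name is "side" or "top"; returns the picture (420x560x3 uint8, red, green, blue); there is no depth.
- arm.camera_model(name): a dict with "camera_matrix" (3x3 intrinsics, pixels), "eye" and "attitude" of the camera in the world. Camera axes: x right, y down, z forward; pixel columns grow to the right and rows downward; lengths in m; the calibration is good to about 2 mm. A picture is of the moment at which its call begins. camera_model takes no time and is no camera call.
- arm.job_done(): hands the job in, once; it reports no verdict.
The state is a dict: "t": time; "q": joint angles; "qd": joint speeds; "joint_efforts": joint torques, N m; "eef_pos": TCP position; "ee_rot": TCP orientation; "force": force on the tool from outside, world axes, zero at the start; "moment": the same for the moment, N m; "width": finger opening in m.
Only numpy, scipy, OpenCV 4.12 (cv2) and the standard library are available. Lean on these libraries where they do the work, as an engineer would, in place of code of your own. Each camera call takes 0.05 s, during which the arm holds its last target.

### The job

Set the loose beech brush block into the pocket of the clamping fixture and let go of it, so that it stands upright on the sprung ejector; then swing the hinged clamp over and press its handle down until the block is driven fully home on the pocket's floor and the clamp stays shut on it by itself. Do it by feel, firmly but gently: do not jam the block against the pocket and do not press so hard that the pad bruises it. Leave the thread cone, the hairbrush and the tin where they are.

Things in the scene. Friction and masses are not known exactly. Their poses are not given: they have to be found in the camera images.
- block_mid (a point): Centre (half-way up) of the loose brush block: pale beech, oblong with half-round ends, 84 mm long (its x), 40 mm wide (its y), 40 mm tall (z), 70 to 140 g, holes drilled in its flat top. Starts standing on the table. Its ends are alike: it may go in either way round. Hold it across the 40 mm width by its upper part: once it rests on the ejector, its lowest 8 mm are in the pocket.
- block: The same brush block; origin in the middle of its underside, 20 mm below block_mid. The clamp's pad bruises it at more than 25 N.
- nest (a point): Centre of the pocket's mouth on the fixed fixture, 36 mm above the table; x along the pocket towards the hinge, z up. With the block on the raised ejector, block_mid is 12 mm above this point; fully home on the floor it is 4 mm above it (block top 24 mm above it).
- pocket: Aluminium plate 108 x 64 x 16 mm with the pocket cut through it; origin in the middle of its underside (the pocket's floor, 20 mm above the table), axes as nest. The opening is a rectangle 86.4 mm (x) by 42.4 mm (y), 1.2 mm clearance a side, 16 mm deep, its mouth chamfered 3 mm. Pushing the block against it with more than 30 N counts as jamming.
- fixture: The fixed steel fixture: base plate 215 x 125 x 20 mm; origin under the pocket's centre at table height, axes as nest. Two hinge posts, up to 108 mm high, stand 70 mm along +x and 57 mm to either side. In the pocket a sprung ejector plate stands 8 mm above the floor; it carries the block's weight, yields at 2.4 N and needs 5.6 N to go down to the floor.
- hinge (a point): Middle of the clamp's hinge axis, on the fixture, 70 mm from nest along nest's x and 95 mm above the table. The axis runs along nest's y.
- clamp (a joint): Angle of the hinged clamp, rad: 0 is level over the pocket; it grows as the clamp opens upwards and over to the hinge side (pi/2 upright; range -0.25 to 2.1). The hinge is stiff (0.8 N m of friction; the clamp's weight gives about 0.2 N m when level) and stays where it is left, also against the ejector. The block gets home at some angle between about -0.13 and 0.09.
- bridge (a point): Middle of the clamp's cross-bridge, 70 mm from the hinge on the line to the handle. Below it a hand-set screw bears a round rubber pad (22 mm) on a stiff spring (8 N per mm, 6 mm travel), which presses on the block's top. The screw's setting is not reported and differs every time: the pad's foot is 29 to 41 mm below this point, so when the block is home must be felt.
- handle (a point): Middle of the clamp's handle: a black round bar 14 mm thick, 80 mm between two side bars, parallel to the hinge axis and 160 mm from it, at angle clamp above nest's -x direction. The frame is open for 70 mm between handle and bridge. Felt while moving slowly near level, a push down of 3 to 5 N here swings the clamp, 7 to 8 N brings the block home, then it climbs steeply: by 15 N the pad nears 25 N. At rest the push reads lower.
- thread_cone: Bystander: a white cone of thread, 90 mm across the foot, 150 mm tall; origin under its centre.
- hairbrush: Bystander: a round wooden hairbrush lying face down, 68 mm head with a 110 mm handle along -x, 30 mm tall; origin under the head's centre.
- lacquer_tin: Bystander: a plain steel tin, 64 mm across, 85 mm tall; origin under its centre.
Things that resemble listed ones, but are neither listed nor needed, are in the scene too. What is shaped like the block but orange or yellow is not meant.

How it is judged:
By the outcome, as a careful person would: the job done as asked, in the order asked, and still so for the second after the job is handed in, with the robot touching nothing.
It also fails if it takes over 64 s, if anything falls off the work surface, if the arm or the gripper's body presses on something with over 40 N, if the wrist force passes 120 N, or if a joint passes its speed limit or range.

## Working session

There is one attempt and no reset: what is moved stays moved. The work goes in short steps, Python scripts to look and compute and a tool call to move; the robot and the scene stay as the last step left them, time stands still between calls to the robot, and variables do not carry over. Pictures are saved under pics/ and viewed, and the job is handed in when it is done.

Besides the shell and the picture viewer there is one more tool, called after "Request:" as name(argument=value, ...), one argument or row to a line, values as JSON. jog_arm: Moves the arm, as the interface text tells. Its arguments: {"type":"object","properties":{"motion":{"type":"array"},"gripper":{"type":"number"},"newtons":{"type":"number"}},"required":["motion"]}

```bash
ls; mkdir -p pics; python3 - <<'E'
from station import arm
import cv2
for n in("side","top"):
    im=arm.grab_frame(n); cv2.imwrite(f"pics/{n}0.png",cv2.cvtColor(im,cv2.COLOR_RGB2BGR)); print(arm.camera_model(n))
print(arm.get_state())
E
```

```text
pics
{'camera_matrix': array([[396.8218531 ,   0.        , 277.87598164],
       [  0.        , 396.8218531 , 208.74747956],
       [  0.        ,   0.        ,   1.        ]]), 'eye': array([0.2692348 , 0.57685858, 0.86992877]), 'attitude': array([-2.4437267 , -0.01257199, -2.6863971 ])}
{'camera_matrix': array([[465.1473089 ,   0.        , 278.46153849],
       [  0.        , 465.1473089 , 207.94999933],
       [  0.        ,   0.        ,   1.        ]]), 'eye': array([ 0.37281705, -0.01191308,  1.19890079]), 'attitude': array([-2.97868767, -0.00838801, -1.57452282])}
{'t': 0.1, 'q': array([-8.33887755e-01,  3.59340784e-01,  1.11538594e-02, -2.84322864e-04,
       -1.22408194e+00, -2.88091589e-01]), 'qd': array([ 0.00020852, -0.00106839,  0.00254537, -0.00128244,  0.001344  ,
        0.00135629]), 'joint_efforts': array([-1.07472959e-03, -5.84162664e+01,  2.93751436e+01,  7.01543212e+00,
        1.01554327e-02, -6.28929911e-05]), 'eef_pos': array([ 0.29267164, -0.60779556,  0.23670568]), 'ee_rot': array([0.10854998, 1.56929972, 2.12806648]), 'force': array([-0.32393008, -1.00159548, -0.28197185]), 'moment': array([-0.01413617,  0.03390922, -0.0173511 ]), 'width': 0.08743676239548356}
```

View pics/side0.png

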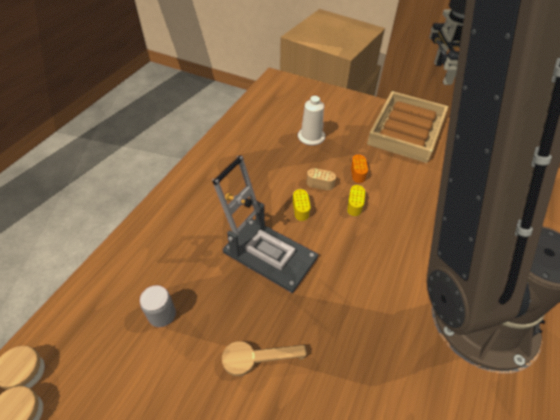

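View pics/top0.png

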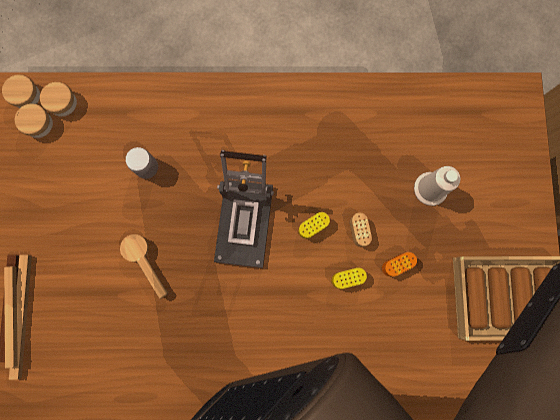

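The side view shows the beech block at about (321,179), the fixture at (270,250), the thread cone at (313,120) and the tin at (158,305). In the top view the block is at (361,229), the pocket at (243,222) and the handle at (243,155). The yellow and orange blocks are decoys.

```bash
cat > h.py <<'E'
from station import arm
import cv2, numpy as np
from scipy.spatial.transform import Rotation as R
def cam(n):
    m=arm.camera_model(n); return m['camera_matrix'],m['eye'],R.from_euler('xyz',m['attitude']).as_matrix()
def ray(n,uv):
    K,e,A=cam(n); d=A@np.linalg.inv(K)@np.array([uv[0],uv[1],1.]); return e,d/np.linalg.norm(d)
def onz(n,uv,z):
    e,d=ray(n,uv); return e+d*(z-e[2])/d[2]
def proj(n,p):
    K,e,A=cam(n); c=K@(A.T@(np.asarray(p,float)-e)); return c[:2]/c[2]
def snap(n,name):
    im=arm.grab_frame(n); b=cv2.cvtColor(im,cv2.COLOR_RGB2BGR); cv2.imwrite(f"pics/{name}.png",b); return b
E
python3 - <<'E'
from h import *
t=cv2.imread('pics/top0.png'); s=cv2.imread('pics/side0.png')
a=cv2.resize(t[140:280,190:420],None,fx=3.4,fy=3.4,interpolation=cv2.INTER_CUBIC);cv2.imwrite('pics/topz.png',a)
a=cv2.resize(s[145:295,190:380],None,fx=4,fy=4,interpolation=cv2.INTER_CUBIC);cv2.imwrite('pics/sidez.png',a)
h=cv2.cvtColor(t,cv2.COLOR_BGR2HSV)
for p in [(361,229),(361,215),(363,240),(380,240),(243,205),(233,225),(257,225),(243,242)]: print(p,h[p[1],p[0]])
E
```

```text
(361, 229) [ 14 141 148]
(361, 215) [ 15 137 224]
(363, 240) [ 16 136 223]
(380, 240) [ 13 176 159]
(243, 205) [14 75 75]
(233, 225) [  9  43 137]
(257, 225) [20 44 52]
(243, 242) [  9  47 231]
```

View pics/topz.png

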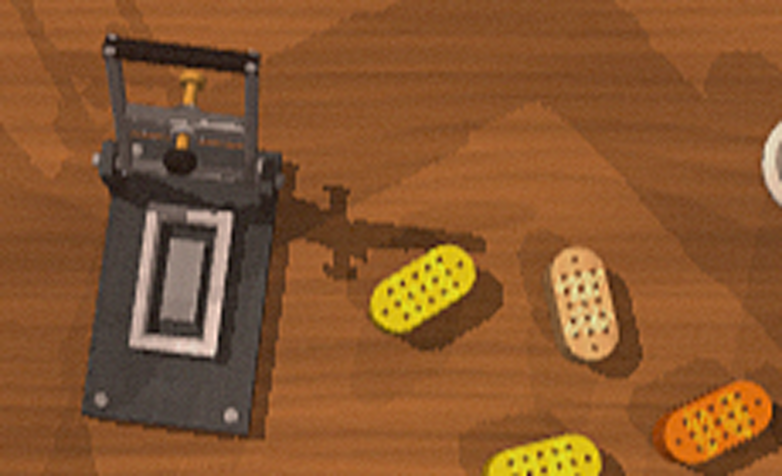

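View pics/sidez.png

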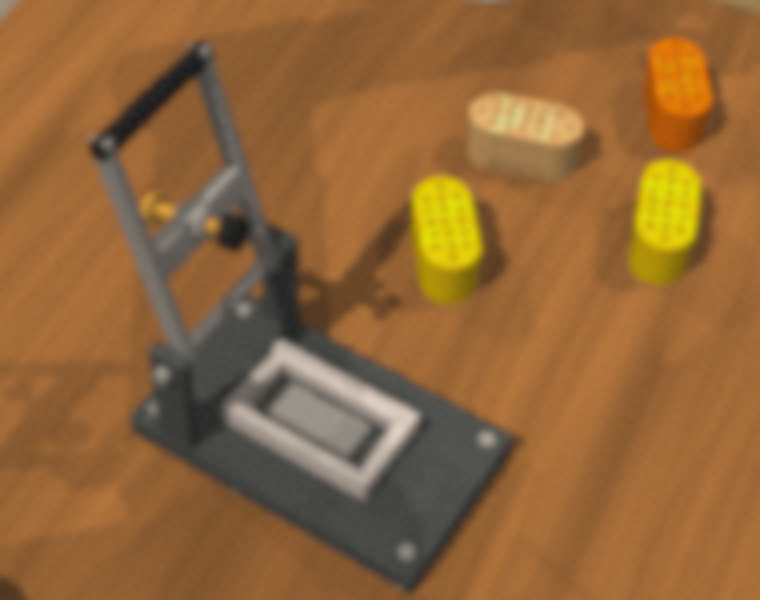

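```bash
python3 - <<'E'
from h import *
for n,roib,zb in (("top",(340,200,385,260),.04),("side",(300,160,342,186),.04)):
    im=cv2.imread(f'pics/{n}0.png'); h=cv2.cvtColor(im,cv2.COLOR_BGR2HSV)
    x0,y0,x1,y1=roib
    # rectify: warp top plane z=.04 to metric and segment
def rect(n,z,c,half,res=0.0005):
    im=cv2.imread(f'pics/{n}0.png')
    P=np.array([[c[0]+a*half,c[1]+b*half] for a,b in((1,1),(1,-1),(-1,-1),(-1,1))])
    px=np.float32([proj(n,[*p,z]) for p in P]); N=int(2*half/res)
    # column: -y ; row: -x
    dst=np.float32([[0,0],[N,0],[N,N],[0,N]])
    return cv2.warpPerspective(im,cv2.getPerspectiveTransform(px,dst),(N,N),flags=cv2.INTER_CUBIC)
c=onz("top",(361,229),.04)[:2]; f=onz("top",(243,222),.036)[:2]; print(c,f)
for n in("top","side"):
    im=rect(n,.04,c,.09); h=cv2.cvtColor(im,cv2.COLOR_BGR2HSV)
    m=((h[...,2]>180)&(h[...,1]<160)).astype(np.uint8); m=cv2.morphologyEx(m,cv2.MORPH_CLOSE,np.ones((17,17)))
    cs,_=cv2.findContours(m,0,1); k=max(cs,key=cv2.contourArea); r=cv2.minAreaRect(k)
    (u,v),(w,hh),a=r; bx=cv2.boxPoints(r)
    e=[bx[1]-bx[0],bx[2]-bx[1]]; e=max(e,key=np.linalg.norm); th=np.arctan2(-e[0],-e[1])
    print(n,"block",c[0]+.09-v*.0005,c[1]+.09-u*.0005,"size",w*.5,hh*.5,"yaw",np.degrees(th)%180)
    cv2.drawContours(im,[np.int32(bx)],0,(0,0,255),1); cv2.imwrite(f'pics/rb_{n}.png',im)
    im=rect(n,.036,f,.1); h=cv2.cvtColor(im,cv2.COLOR_BGR2HSV); cv2.imwrite(f'pics/rp_{n}.png',im)
a=[cv2.imread(f'pics/{q}.png') for q in('rb_top','rb_side')]; cv2.imwrite('pics/rb.png',np.hstack(a))
a=[cv2.imread(f'pics/{q}.png') for q in('rp_top','rp_side')]; cv2.imwrite('pics/rp.png',np.hstack(a))
E
```

```text
[ 0.50923218 -0.22933146] [0.52825744 0.06710425]
top block 0.5101079933462701 -0.2303670293693173 size 84.03672790527344 39.83148193359375 yaw 10.784317
side block 0.5113114311514458 -0.23054783076091886 size 85.83723449707031 47.62919616699219 yaw 11.689377
```

View pics/rb.png

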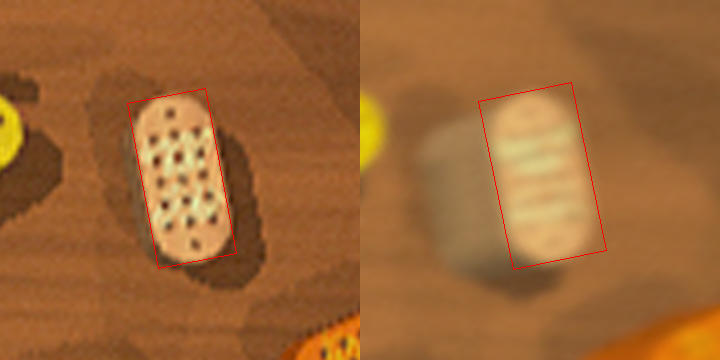

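View pics/rp.png

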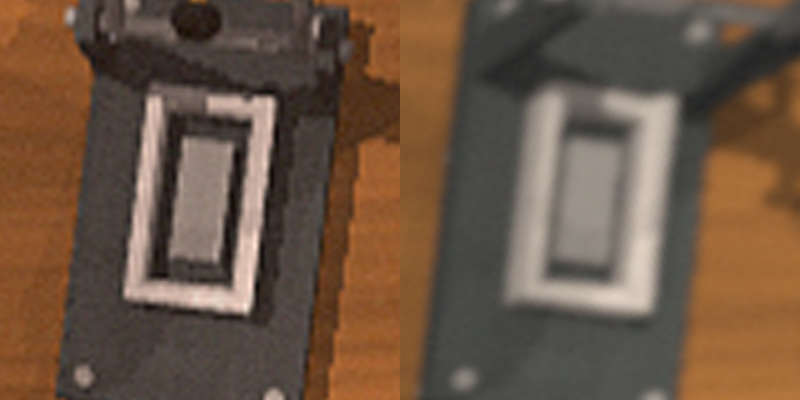

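```bash
python3 - <<'E'
from h import *
f=onz("top",(243,222),.036)[:2]
for n in("top","side"):
    im=cv2.imread(f'pics/rp_{n}.png'); h=cv2.cvtColor(im,cv2.COLOR_BGR2HSV)
    for thr in (120,140,160):
        m=((h[...,2]>thr)&(h[...,1]<85)).astype(np.uint8); m[:60]=0;m[345:]=0
        m=cv2.morphologyEx(m,cv2.MORPH_OPEN,np.ones((3,3)))
        cs,_=cv2.findContours(m,0,1); k=max(cs,key=cv2.contourArea); r=cv2.minAreaRect(k)
        (u,v),(w,hh),a=r; bx=cv2.boxPoints(r)
        e=max([bx[1]-bx[0],bx[2]-bx[1]],key=np.linalg.norm); th=np.arctan2(-e[0],-e[1])
        print(n,thr,f[0]+.1-v*.0005,f[1]+.1-u*.0005,"size",w*.5,hh*.5,(np.degrees(th)+90)%180-90)
        if thr==140: cv2.drawContours(im,[np.int32(bx)],0,(0,0,255),1); cv2.imwrite(f'pics/rq_{n}.png',im)
a=[cv2.imread(f'pics/{q}.png') for q in('rq_top','rq_side')]; cv2.imwrite('pics/rq.png',np.hstack(a))
# base plate yaw from dark mask at z=.02
E
```

```text
top 120 0.5291671810653501 0.0674521948458324 size 65.486083984375 109.85417938232422 -6.9409866
top 140 0.5290462627914243 0.0674616171480785 size 64.67720794677734 109.16471862792969 -6.8817215
top 160 0.5290517483260923 0.0673075415255199 size 63.93666076660156 108.30474090576172 -6.940979
side 120 0.5292202053573423 0.07121781221643787 size 75.09503173828125 112.05562591552734 -6.418785
side 140 0.5290946865585141 0.07092698732630115 size 72.1642074584961 109.85858154296875 -6.263489
side 160 0.5288032589462095 0.06989924684778553 size 67.6712417602539 107.75163269042969 -6.22583
```

View pics/rq.png

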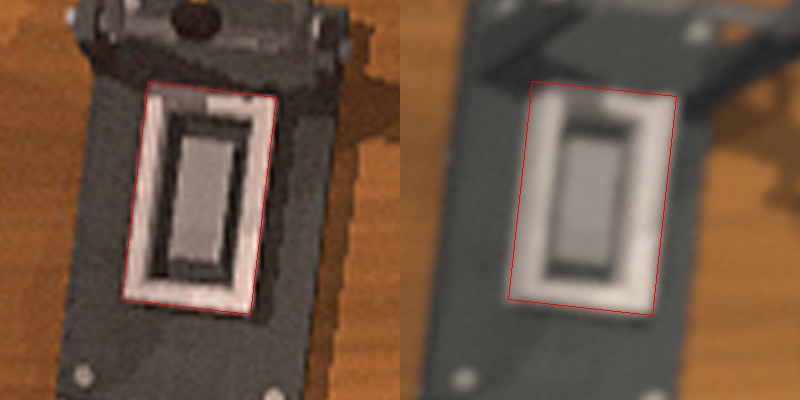

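```bash
cat >> h.py <<'E'
def tri(uvt,uvs):
    A=np.zeros((3,3));b=np.zeros(3)
    for n,uv in(("top",uvt),("side",uvs)):
        e,d=ray(n,uv);M=np.eye(3)-np.outer(d,d);A+=M;b+=M@e
    return np.linalg.solve(A,b)
NEST=np.array([.529,.0674,.036]);YAW=np.radians(-6.9)
RN=R.from_euler('z',YAW).as_matrix()
def local(p): return RN.T@(np.asarray(p)-NEST)
def axes():
    return R.from_euler('xyz',arm.get_state()['ee_rot']).as_matrix()
E
python3 - <<'E'
from h import *
p=tri((243.8,155.6),(228.2,169.6)); print(p,local(p),proj("top",p),proj("side",p))
l=local(p)-np.array([.07,0,.059]);print(np.hypot(l[0],l[2]),np.arctan2(l[2],-l[0]))
p=tri((190+182/3.4,140+160/3.4),(190+232/4,145+232/4)); print('pad',local(p),proj("top",p),proj("side",p))
M=axes();print(M); s=arm.get_state()
T=s['eef_pos'];print(T)
for nm,th in(("block",10.8),("nest",-6.9)):
    y=np.array([-np.sin(np.radians(th)),np.cos(np.radians(th)),0]); v=M.T@y; print(nm,"twist",np.degrees(np.arctan2(-v[1],v[2])))
print("shift to block grasp", M.T@(np.array([.5101,-.2304,0])-T))
E
```

```text
[0.64092418 0.05213856 0.24759625] [ 0.11294701 -0.00170469  0.21159625] [243.85564511 155.76388771] [228.04252551 169.55275199]
0.1585246422372678 1.8451417738666707
pad [ 0.06276887 -0.0020002   0.12942163] [243.49797662 186.9557707 ] [248.10062513 203.02763001]
[[-7.91511167e-04 -9.01002982e-01 -4.33812171e-01]
 [ 1.27017113e-03 -4.33812863e-01  9.01002101e-01]
 [-9.99998880e-01  1.62137529e-04  1.48779570e-03]]
[ 0.29267164 -0.60779556  0.23670568]
block twist 14.909793546622078
nest twist 32.60980331320609
shift to block grasp [ 0.23701268 -0.35966103  0.24535895]
```

Request:
jog_arm(
  motion=[
    {"dx":0,"dy":-0.03,"dz":0.021,"twist":5},
    {"dx":0,"dy":-0.06,"dz":0.042,"twist":10},
    {"dx":0,"dy":-0.09,"dz":0.064,"twist":14.9},
    {"dx":0,"dy":-0.12,"dz":0.085,"twist":14.9},
    {"dx":0,"dy":-0.15,"dz":0.106,"twist":14.9},
    {"dx":0,"dy":-0.18,"dz":0.127,"twist":14.9},
    {"dx":0,"dy":-0.21,"dz":0.149,"twist":14.9},
    {"dx":0,"dy":-0.24,"dz":0.17,"twist":14.9},
    {"dx":0,"dy":-0.27,"dz":0.191,"twist":14.9},
    {"dx":0,"dy":-0.3,"dz":0.213,"twist":14.9},
    {"dx":0.0,"dy":-0.33,"dz":0.234,"twist":14.9},
    {"dx":0.02,"dy":-0.35,"dz":0.248,"twist":14.9},
    {"dx":0.05,"dy":-0.35,"dz":0.248,"twist":14.9},
    {"dx":0.08,"dy":-0.35,"dz":0.248,"twist":14.9},
    {"dx":0.11,"dy":-0.35,"dz":0.248,"twist":14.9},
    {"dx":0.13,"dy":-0.35,"dz":0.248,"twist":14.9},
    {"dx":0.137,"dy":-0.35,"dz":0.248,"twist":14.9},
    {"dx":0.137,"dy":-0.35,"dz":0.248,"twist":14.9},
    {"dx":0.137,"dy":-0.35,"dz":0.248,"twist":14.9},
  ],
  gripper=0.064,
)

```text
t: 1.68
eef_pos: [0.501, -0.2331, 0.1011]
ee_rot: [2.809, 1.57, -1.714]
force: [-1.2, -0.6, 0.3]
width: 0.0641
```

```bash
python3 - <<'E'
from h import *
b=snap("top","t1");s=snap("side","s1")
M=axes();st=arm.get_state();print(st['t'],st['eef_pos'],M.round(4),st['force'],st['width'])
print("to grasp",M.T@(np.array([.5003,-.2323,.023])-st['eef_pos']))
cv2.imwrite("pics/z1.png",np.hstack([cv2.resize(b[160:310,290:440],(400,400)),cv2.resize(s[60:210,230:380],(400,400))]))
E
```

```text
1.7833 [ 0.5016646  -0.2331265   0.10212184] [[ 2.400e-03 -9.822e-01 -1.878e-01]
 [-5.000e-04 -1.878e-01  9.822e-01]
 [-1.000e+00 -2.300e-03 -1.000e-03]] [ 0.14141877 -0.70583401 -0.0667784 ] 0.06397270057775849
to grasp [0.07911786 0.00136558 0.00114494]
```

View pics/z1.png

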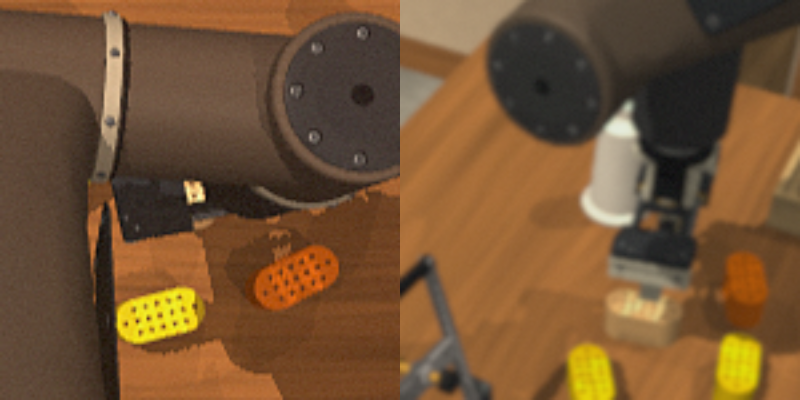

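The top view is mostly blocked by the arm. The side view shows the gripper above the beech block at about (640,310) in the crop, clear of the cone. I'll go down and grip.

Request:
jog_arm(
  motion=[
    {"dx":0.025,"dy":0.001,"dz":0.001},
    {"dx":0.05,"dy":0.001,"dz":0.001},
    {"dx":0.065,"dy":0.001,"dz":0.001},
    {"dx":0.075,"dy":0.001,"dz":0.001},
    {"dx":0.079,"dy":0.001,"dz":0.001},
    {"dx":0.079,"dy":0.001,"dz":0.001},
    {"dx":0.079,"dy":0.001,"dz":0.001},
  ],
)

```text
invalid input
```

Request:
jog_arm(
  motion=[
    {"dx":0},
    {"dx":0},
    {"dx":0},
    {"dx":0},
    {"dx":0},
    {"dx":0},
    {"dx":0},
    {"dx":0},
  ],
  gripper=0.03,
  newtons=15,
)

```text
invalid input
```

Request:
jog_arm(
  motion=[
    {"dx":0.025,"dy":0.001,"dz":0.001,"twist":0},
    {"dx":0.05,"dy":0.001,"dz":0.001,"twist":0},
    {"dx":0.065,"dy":0.001,"dz":0.001,"twist":0},
    {"dx":0.075,"dy":0.001,"dz":0.001,"twist":0},
    {"dx":0.079,"dy":0.001,"dz":0.001,"twist":0},
    {"dx":0.079,"dy":0.001,"dz":0.001,"twist":0},
    {"dx":0.079,"dy":0.001,"dz":0.001,"twist":0},
  ],
)

```text
t: 2.37
eef_pos: [0.5002, -0.2322, 0.0226]
ee_rot: [-2.002, 1.569, -0.242]
force: [-0.2, 0.5, 0.1]
width: 0.0641
```

Request:
jog_arm(
  motion=[
    {"dx":0,"dy":0,"dz":0,"twist":0},
    {"dx":0,"dy":0,"dz":0,"twist":0},
    {"dx":0,"dy":0,"dz":0,"twist":0},
    {"dx":0,"dy":0,"dz":0,"twist":0},
    {"dx":0,"dy":0,"dz":0,"twist":0},
    {"dx":0,"dy":0,"dz":0,"twist":0},
    {"dx":0,"dy":0,"dz":0,"twist":0},
    {"dx":0,"dy":0,"dz":0,"twist":0},
  ],
  gripper=0.03,
  newtons=15,
)

```text
t: 3.03
eef_pos: [0.4997, -0.2321, 0.022]
ee_rot: [-2.114, 1.57, -0.354]
force: [-0.2, 0.5, 5.9]
width: 0.0399
```

Request:
jog_arm(
  motion=[
    {"dx":-0.01,"dy":0,"dz":0,"twist":0},
    {"dx":-0.03,"dy":0,"dz":0,"twist":0},
    {"dx":-0.06,"dy":0,"dz":0,"twist":0},
    {"dx":-0.09,"dy":0,"dz":0,"twist":0},
    {"dx":-0.11,"dy":0,"dz":0,"twist":0},
    {"dx":-0.12,"dy":0,"dz":0,"twist":0},
    {"dx":-0.12,"dy":0,"dz":0,"twist":0},
    {"dx":-0.12,"dy":0,"dz":0,"twist":0},
  ],
)

```text
t: 3.7
eef_pos: [0.499, -0.2318, 0.1412]
ee_rot: [-0.291, 1.57, 1.468]
force: [-0.2, -0.0, -1.7]
width: 0.0401
```

```bash
python3 - <<'E'
from h import *
b=snap("top","t2");s=snap("side","s2")
M=axes();st=arm.get_state();print(st['t'],st['eef_pos'],M.round(4),st['force'],st['width'])
tgt=np.array([.529,.0674,0])-.01*RN[:,0]; print(tgt)
d=M.T@(tgt-st['eef_pos']);print(d, np.degrees(np.arctan2(-(M.T@RN[:,1])[1],(M.T@RN[:,1])[2])))
cv2.imwrite("pics/z2.png",np.hstack([cv2.resize(b[160:310,290:440],(400,400)),cv2.resize(s[60:210,230:380],(400,400))]))
E
```

```text
3.8 [ 0.49829291 -0.2317966   0.13987446] [[-2.700e-03 -9.823e-01 -1.872e-01]
 [ 7.000e-04 -1.872e-01  9.823e-01]
 [-1.000e+00  2.500e-03  1.200e-03]] [-0.56294341  0.54058781 -1.77899669] 0.03965525861556125
[0.51907243 0.06860137 0.        ]
[ 0.14003746 -0.07699523  0.29102722] 17.68948670426468
```

View pics/z2.png

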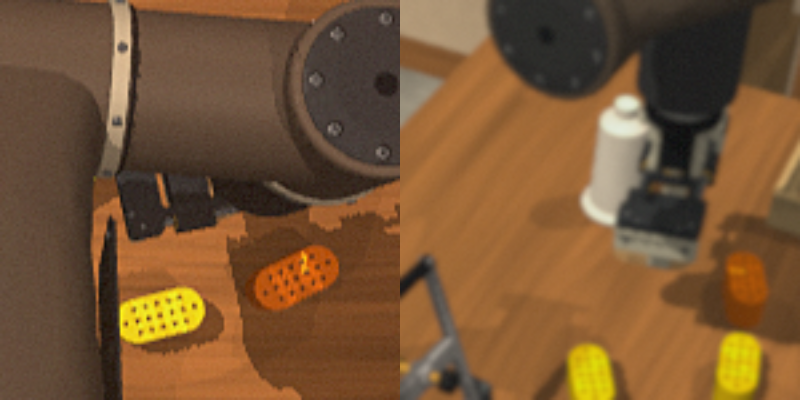

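The block is held (width 40 mm, about 1.7 N of weight) and hangs level between the fingers in the side view. I'll carry it over the pocket.

Request:
jog_arm(
  motion=[
    {"dx":0,"dy":-0.004,"dz":0.015,"twist":4},
    {"dx":0,"dy":-0.01,"dz":0.04,"twist":9},
    {"dx":0,"dy":-0.017,"dz":0.065,"twist":14},
    {"dx":0,"dy":-0.023,"dz":0.09,"twist":17.7},
    {"dx":0,"dy":-0.03,"dz":0.115,"twist":17.7},
    {"dx":0,"dy":-0.037,"dz":0.14,"twist":17.7},
    {"dx":0,"dy":-0.043,"dz":0.165,"twist":17.7},
    {"dx":0,"dy":-0.049,"dz":0.19,"twist":17.7},
    {"dx":0,"dy":-0.056,"dz":0.215,"twist":17.7},
    {"dx":0,"dy":-0.062,"dz":0.24,"twist":17.7},
    {"dx":0,"dy":-0.069,"dz":0.265,"twist":17.7},
    {"dx":0,"dy":-0.074,"dz":0.284,"twist":17.7},
    {"dx":0,"dy":-0.076,"dz":0.291,"twist":17.7},
    {"dx":0.02,"dy":-0.076,"dz":0.2915,"twist":17.7},
    {"dx":0.04,"dy":-0.076,"dz":0.2915,"twist":17.7},
    {"dx":0.05,"dy":-0.076,"dz":0.2915,"twist":17.7},
    {"dx":0.05,"dy":-0.076,"dz":0.2915,"twist":17.7},
    {"dx":0.05,"dy":-0.076,"dz":0.2915,"twist":17.7},
  ],
)

```text
t: 5.3
eef_pos: [0.5189, 0.0678, 0.0908]
ee_rot: [2.273, 1.568, -2.56]
force: [-1.4, 0.1, -1.5]
width: 0.0402
```

```bash
python3 - <<'E'
from h import *
P=[];W=[]
for i in range(3):
    b=snap("top","t3");s=snap("side","s3")
    M=axes();st=arm.get_state();P.append(st['eef_pos']);W.append(np.degrees(np.arctan2(-(M.T@RN[:,1])[1],(M.T@RN[:,1])[2])))
p=np.mean(P,0);print(st['t'],P,p,W,st['force'],st['width'])
tgt=np.array([.529,.0674,.051])-.01*RN[:,0]
print(M.T@(tgt-p))
cv2.imwrite("pics/z3.png",np.hstack([cv2.resize(b[140:290,170:320],(400,400)),cv2.resize(s[150:300,190:340],(400,400),interpolation=cv2.INTER_CUBIC)]))
E
```

```text
5.6 [array([0.51990277, 0.06839471, 0.09216126]), array([0.51999287, 0.06855956, 0.09248529]), array([0.5198208 , 0.06862883, 0.09236601])] [0.51990548 0.0685277  0.09233752] [np.float64(0.00817875974610856), np.float64(0.0026804196643632284), np.float64(0.004721093104543136)] [ 0.5570399   0.68793919 -1.12690636] 0.03976457103650804
[ 4.13364128e-02  8.87100573e-04 -6.15142862e-05]
```

View pics/z3.png

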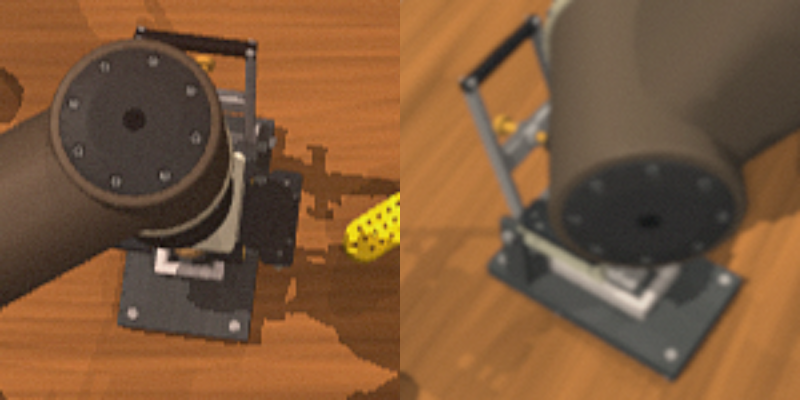

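The top view shows the gripper over the fixture with the clamp clear behind it, handle at (195,40) in the crop. The block itself is hidden by the wrist, so I'll go down slowly by feel.

Request:
jog_arm(
  motion=[
    {"dx":0.012,"dy":0.001,"dz":0,"twist":0},
    {"dx":0.022,"dy":0.001,"dz":0,"twist":0},
    {"dx":0.028,"dy":0.001,"dz":0,"twist":0},
    {"dx":0.03,"dy":0.001,"dz":0,"twist":0},
    {"dx":0.03,"dy":0.001,"dz":0,"twist":0},
    {"dx":0.03,"dy":0.001,"dz":0,"twist":0},
  ],
)

```text
t: 6.1
eef_pos: [0.5185, 0.0687, 0.0616]
ee_rot: [2.654, 1.571, -2.178]
force: [0.4, -0.4, -1.1]
width: 0.0403
```

Request:
jog_arm(
  motion=[
    {"dx":0.001,"dy":0,"dz":0,"twist":0},
    {"dx":0.002,"dy":0,"dz":0,"twist":0},
    {"dx":0.003,"dy":0,"dz":0,"twist":0},
    {"dx":0.003,"dy":0,"dz":0,"twist":0},
    {"dx":0.003,"dy":0,"dz":0,"twist":0},
  ],
)

```text
t: 6.52
eef_pos: [0.5184, 0.0687, 0.0586]
ee_rot: [-1.138, 1.571, 0.313]
force: [-0.3, -0.4, -0.8]
width: 0.0403
```

Request:
jog_arm(
  motion=[
    {"dx":0.001,"dy":0,"dz":0,"twist":0},
    {"dx":0.002,"dy":0,"dz":0,"twist":0},
    {"dx":0.002,"dy":0,"dz":0,"twist":0},
    {"dx":0.002,"dy":0,"dz":0,"twist":0},
  ],
)

```text
t: 6.85
eef_pos: [0.5183, 0.0686, 0.0565]
ee_rot: [2.166, 1.571, -2.666]
force: [0.4, -0.7, -0.9]
width: 0.04
```

Request:
jog_arm(
  motion=[
    {"dx":0.0005,"dy":0,"dz":0,"twist":0},
    {"dx":0.001,"dy":0,"dz":0,"twist":0},
    {"dx":0.0015,"dy":0,"dz":0,"twist":0},
    {"dx":0.002,"dy":0,"dz":0,"twist":0},
    {"dx":0.002,"dy":0,"dz":0,"twist":0},
    {"dx":0.002,"dy":0,"dz":0,"twist":0},
  ],
)

```text
t: 7.35
eef_pos: [0.5183, 0.0686, 0.0545]
ee_rot: [2.176, 1.571, -2.656]
force: [1.6, 0.6, -1.3]
width: 0.0397
```

Request:
jog_arm(
  motion=[
    {"dx":0.0005,"dy":0,"dz":0,"twist":0},
    {"dx":0.001,"dy":0,"dz":0,"twist":0},
    {"dx":0.0015,"dy":0,"dz":0,"twist":0},
    {"dx":0.0015,"dy":0,"dz":0,"twist":0},
    {"dx":0.0015,"dy":0,"dz":0,"twist":0},
  ],
)

```text
t: 7.77
eef_pos: [0.5183, 0.0686, 0.053]
ee_rot: [2.314, 1.571, -2.518]
force: [0.1, 0.4, -1.4]
width: 0.0399
```

Request:
jog_arm(
  motion=[
    {"dx":0.0005,"dy":0,"dz":0,"twist":0},
    {"dx":0.001,"dy":0,"dz":0,"twist":0},
    {"dx":0.0015,"dy":0,"dz":0,"twist":0},
    {"dx":0.002,"dy":0,"dz":0,"twist":0},
    {"dx":0.002,"dy":0,"dz":0,"twist":0},
  ],
)

```text
t: 8.18
eef_pos: [0.5183, 0.0686, 0.0509]
ee_rot: [2.077, 1.571, -2.755]
force: [-0.0, -0.0, -1.0]
width: 0.0402
```

Request:
jog_arm(
  motion=[
    {"dx":0.0005,"dy":0,"dz":0,"twist":0},
    {"dx":0.001,"dy":0,"dz":0,"twist":0},
    {"dx":0.001,"dy":0,"dz":0,"twist":0},
    {"dx":0.001,"dy":0,"dz":0,"twist":0},
  ],
)

```text
t: 8.52
eef_pos: [0.5184, 0.0686, 0.0501]
ee_rot: [-1.222, 1.571, 0.229]
force: [0.6, -0.1, -0.8]
width: 0.0398
```

Request:
jog_arm(
  motion=[
    {"dx":0.0005,"dy":0,"dz":0,"twist":0},
    {"dx":0.001,"dy":0,"dz":0,"twist":0},
    {"dx":0.001,"dy":0,"dz":0,"twist":0},
    {"dx":0.001,"dy":0,"dz":0,"twist":0},
  ],
)

```text
t: 8.85
eef_pos: [0.5184, 0.0687, 0.0492]
ee_rot: [-1.126, 1.571, 0.325]
force: [-1.2, -0.4, 0.6]
width: 0.0401
```

The force went from −1.0 to +0.6 N, so the ejector has taken the weight. Releasing.

Request:
jog_arm(
  motion=[
    {"dx":0,"dy":0,"dz":0,"twist":0},
    {"dx":0,"dy":0,"dz":0,"twist":0},
    {"dx":0,"dy":0,"dz":0,"twist":0},
    {"dx":0,"dy":0,"dz":0,"twist":0},
    {"dx":0,"dy":0,"dz":0,"twist":0},
  ],
  gripper=0.064,
)

```text
t: 9.27
eef_pos: [0.5184, 0.0686, 0.049]
ee_rot: [1.519, 1.571, 2.969]
force: [0.3, -0.6, -0.3]
width: 0.0631
```

Request:
jog_arm(
  motion=[
    {"dx":-0.01,"dy":0,"dz":0,"twist":0},
    {"dx":-0.03,"dy":0,"dz":0,"twist":0},
    {"dx":-0.06,"dy":0,"dz":0,"twist":0},
    {"dx":-0.07,"dy":0.03,"dz":0,"twist":0},
    {"dx":-0.09,"dy":0.06,"dz":0,"twist":0},
    {"dx":-0.12,"dy":0.09,"dz":0,"twist":0},
    {"dx":-0.15,"dy":0.11,"dz":0,"twist":0},
    {"dx":-0.18,"dy":0.12,"dz":0,"twist":0},
    {"dx":-0.2,"dy":0.12,"dz":0,"twist":0},
    {"dx":-0.2,"dy":0.12,"dz":0,"twist":0},
    {"dx":-0.2,"dy":0.12,"dz":0,"twist":0},
  ],
)

```text
t: 10.18
eef_pos: [0.3995, 0.0835, 0.251]
ee_rot: [-0.759, 1.566, 0.692]
force: [-1.0, 0.1, -0.5]
width: 0.064
```

```bash
python3 - <<'E'
from h import *
b=snap("top","t4");s=snap("side","s4")
st=arm.get_state();print(st)
cv2.imwrite("pics/z4.png",np.hstack([cv2.resize(b[130:280,170:320],(400,400),interpolation=cv2.INTER_CUBIC),cv2.resize(s[150:300,190:340],(400,400),interpolation=cv2.INTER_CUBIC)]))
E
```

```text
{'t': 10.2833, 'q': array([ 6.94630571e-01, -1.12270085e-01, -5.12561596e-01, -4.05421506e-04,
       -1.17067226e+00, -2.38564657e+00]), 'qd': array([-0.0032111 ,  0.0230085 , -0.00997228,  0.00038758,  0.000846  ,
        0.00042237]), 'joint_efforts': array([ 1.28676323e-01, -2.07122111e+01,  2.92831635e+01,  6.88592970e+00,
       -9.97196697e-02, -1.13142862e-04]), 'eef_pos': array([0.39885306, 0.08283793, 0.24884113]), 'ee_rot': array([1.23649151, 1.57038712, 2.68691021]), 'force': array([-0.87776884, -0.64947787, -0.5193178 ]), 'moment': array([-0.0779965 , -0.00847905,  0.02312512]), 'width': 0.0641187327384308}
```

View pics/z4.png

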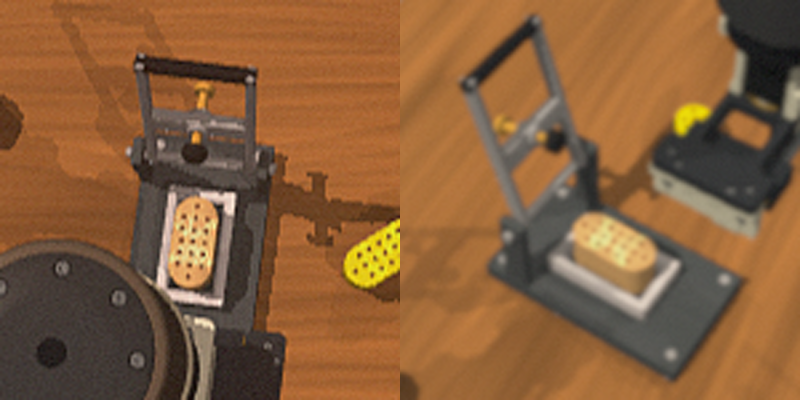

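Both views show the block standing upright in the pocket, at (195,240) in the top crop and (615,245) in the side crop, with the clamp still open. Next I'll plan a push on the handle from behind with closed fingers.

```bash
python3 - <<'E'
from h import *
M=axes();st=arm.get_state();p=st['eef_pos']
def tool(l): return (M.T@(np.r_[NEST[:2],0]+RN@np.array(l)-p)).round(4)
print(p,M.round(3))
print("above behind",tool([.138,0,.31]),"down",tool([.138,0,.245]))
for ph in np.r_[1.845,np.arange(1.8,.5,-.1)]:
    hx=.07-.16*np.cos(ph);hz=.095+.16*np.sin(ph);print(round(ph,3),tool([hx+.017,0,hz-.002]))
E
```

```text
[0.39885306 0.08283793 0.24884113] [[-0.    -0.993  0.12 ]
 [ 0.     0.12   0.993]
 [-1.     0.     0.   ]]
above behind [-0.0613 -0.269   0.0003] down [ 0.0037 -0.2691  0.0003]
1.845 [ 0.0017 -0.2614  0.0003]
1.8 [-1.000e-04 -2.544e-01  3.000e-04]
1.7 [-0.0029 -0.2387  0.0003]
1.6 [-0.0042 -0.2227  0.0003]
1.5 [-0.0038 -0.2067  0.0003]
1.4 [-0.0019 -0.1909  0.0003]
1.3 [ 0.0016 -0.1753  0.0003]
1.2 [ 0.0067 -0.1601  0.0003]
1.1 [ 0.0132 -0.1455  0.0003]
1.0 [ 0.0212 -0.1316  0.0003]
0.9 [ 0.0305 -0.1186  0.0003]
0.8 [ 0.041  -0.1066  0.0003]
0.7 [ 0.0527 -0.0957  0.0003]
0.6 [ 0.0655 -0.086   0.0003]
```

Request:
jog_arm(
  motion=[
    {"dx":-0.03,"dy":0,"dz":0,"twist":0},
    {"dx":-0.055,"dy":-0.01,"dz":0,"twist":0},
    {"dx":-0.063,"dy":-0.035,"dz":0,"twist":0},
    {"dx":-0.065,"dy":-0.065,"dz":0,"twist":0},
    {"dx":-0.065,"dy":-0.095,"dz":0,"twist":0},
    {"dx":-0.065,"dy":-0.125,"dz":0,"twist":0},
    {"dx":-0.065,"dy":-0.155,"dz":0,"twist":0},
    {"dx":-0.065,"dy":-0.185,"dz":0,"twist":0},
    {"dx":-0.065,"dy":-0.215,"dz":0,"twist":0},
    {"dx":-0.065,"dy":-0.245,"dz":0,"twist":0},
    {"dx":-0.065,"dy":-0.265,"dz":0,"twist":0},
    {"dx":-0.065,"dy":-0.271,"dz":0,"twist":0},
    {"dx":-0.065,"dy":-0.271,"dz":0,"twist":0},
    {"dx":-0.065,"dy":-0.271,"dz":0,"twist":0},
    {"dx":-0.065,"dy":-0.271,"dz":0,"twist":0},
  ],
  gripper=0.0,
)

```text
t: 11.53
eef_pos: [0.6674, 0.0505, 0.3137]
ee_rot: [1.891, 1.57, -2.941]
force: [-0.7, 0.2, 0.0]
width: 0.0006
```

```bash
python3 - <<'E'
from h import *
b=snap("top","t5");s=snap("side","s5")
st=arm.get_state();print(st['t'],st['eef_pos'],local(st['eef_pos']),st['force'],st['q'],st['width'])
cv2.imwrite("pics/z5.png",np.hstack([cv2.resize(b[100:250,170:320],(400,400),interpolation=cv2.INTER_CUBIC),cv2.resize(s[110:260,170:320],(400,400),interpolation=cv2.INTER_CUBIC)]))
E
```

```text
11.6333 [0.66747333 0.05070087 0.31463422] [1.39476594e-01 5.75685902e-05 2.78634218e-01] [ 0.22044753 -0.58661362  1.39181424] [ 3.66376718e-01  3.14650874e-01  1.21087603e-01 -6.56290058e-05
 -1.37665771e+00 -2.05688020e+00] 0.00038441036614361577
```

View pics/z5.png

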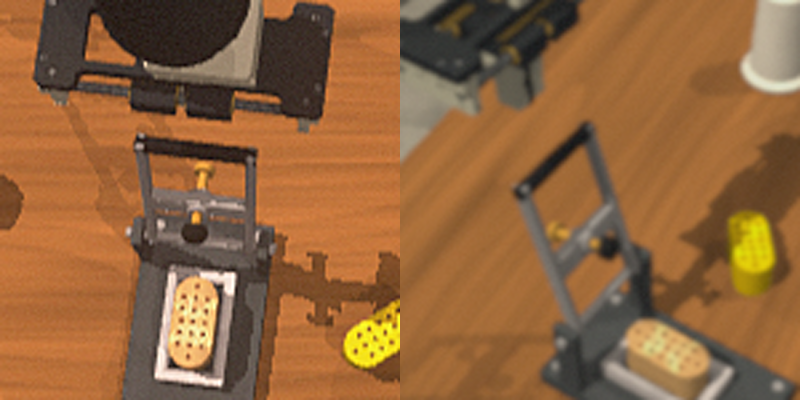

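The top crop shows the closed fingers at (185,100), just behind the handle at (195,148). I'll lower them and start pushing.

Request:
jog_arm(
  motion=[
    {"dx":0.025,"dy":0,"dz":0,"twist":0},
    {"dx":0.05,"dy":0,"dz":0,"twist":0},
    {"dx":0.065,"dy":0,"dz":0,"twist":0},
    {"dx":0.067,"dy":0,"dz":0,"twist":0},
    {"dx":0.067,"dy":0.005,"dz":0,"twist":0},
    {"dx":0.067,"dy":0.01,"dz":0,"twist":0},
    {"dx":0.066,"dy":0.016,"dz":0,"twist":0},
    {"dx":0.064,"dy":0.024,"dz":0,"twist":0},
    {"dx":0.063,"dy":0.032,"dz":0,"twist":0},
  ],
)

```text
t: 12.38
eef_pos: [0.6377, 0.0545, 0.2535]
ee_rot: [-1.339, 1.565, 0.112]
force: [5.3, -0.8, 0.2]
width: 0.0006
```

Request:
jog_arm(
  motion=[
    {"dx":-0.001,"dy":0.008,"dz":0,"twist":0},
    {"dx":-0.001,"dy":0.016,"dz":0,"twist":0},
    {"dx":-0.001,"dy":0.024,"dz":0,"twist":0},
    {"dx":-0.001,"dy":0.032,"dz":0,"twist":0},
    {"dx":0,"dy":0.04,"dz":0,"twist":0},
    {"dx":0.001,"dy":0.048,"dz":0,"twist":0},
    {"dx":0.003,"dy":0.056,"dz":0,"twist":0},
    {"dx":0.004,"dy":0.063,"dz":0,"twist":0},
    {"dx":0.007,"dy":0.071,"dz":0,"twist":0},
    {"dx":0.009,"dy":0.078,"dz":0,"twist":0},
    {"dx":0.013,"dy":0.086,"dz":0,"twist":0},
    {"dx":0.016,"dy":0.093,"dz":0,"twist":0},
  ],
)

```text
t: 13.38
eef_pos: [0.5432, 0.0656, 0.2344]
ee_rot: [1.719, 1.57, -3.113]
force: [4.6, 1.4, 1.0]
width: 0.0005
```

```bash
python3 - <<'E'
from h import *
b=snap("top","t6");s=snap("side","s6")
st=arm.get_state();print(st['t'],st['eef_pos'],local(st['eef_pos']),st['force'])
cv2.imwrite("pics/z6.png",np.hstack([cv2.resize(b[100:250,170:320],(400,400),interpolation=cv2.INTER_CUBIC),cv2.resize(s[130:280,190:340],(400,400),interpolation=cv2.INTER_CUBIC)]))
E
```

```text
13.4833 [0.54206659 0.06554033 0.23388958] [ 0.01319537 -0.00027642  0.19788958] [-0.37113877  0.07505756  0.1755397 ]
```

View pics/z6.png

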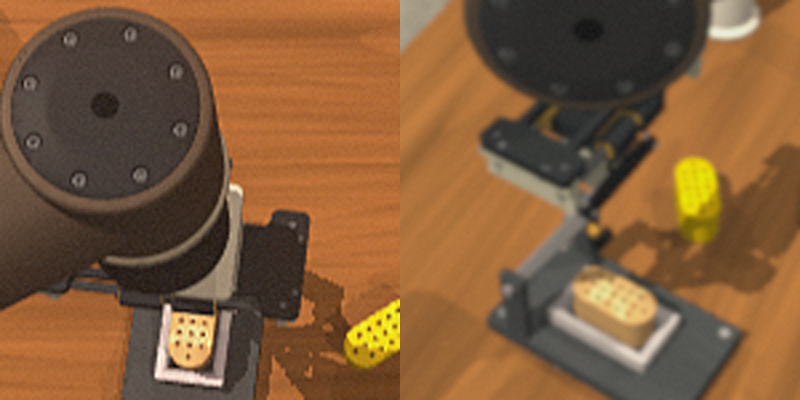

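The side crop shows the clamp following the fingers, and the block is undisturbed at (610,295). Continuing along the arc.

Request:
jog_arm(
  motion=[
    {"dx":0.004,"dy":0.007,"dz":0,"twist":0},
    {"dx":0.008,"dy":0.014,"dz":0,"twist":0},
    {"dx":0.0125,"dy":0.0205,"dz":0,"twist":0},
    {"dx":0.0173,"dy":0.027,"dz":0,"twist":0},
    {"dx":0.0225,"dy":0.033,"dz":0,"twist":0},
    {"dx":0.028,"dy":0.039,"dz":0,"twist":0},
    {"dx":0.034,"dy":0.0445,"dz":0,"twist":0},
    {"dx":0.0395,"dy":0.05,"dz":0,"twist":0},
    {"dx":0.046,"dy":0.055,"dz":0,"twist":0},
  ],
)

```text
t: 14.23
eef_pos: [0.4892, 0.0722, 0.1886]
ee_rot: [-1.553, 1.57, -0.103]
force: [3.1, 0.7, 2.6]
width: 0.0003
```

Request:
jog_arm(
  motion=[
    {"dx":0,"dy":-0.003,"dz":0,"twist":0},
    {"dx":-0.02,"dy":-0.003,"dz":0,"twist":0},
    {"dx":-0.045,"dy":-0.003,"dz":0,"twist":0},
    {"dx":-0.055,"dy":0.01,"dz":0,"twist":0},
    {"dx":-0.055,"dy":0.03,"dz":0,"twist":0},
    {"dx":-0.055,"dy":0.06,"dz":0,"twist":0},
    {"dx":-0.055,"dy":0.09,"dz":0,"twist":0},
    {"dx":-0.055,"dy":0.09,"dz":0,"twist":0},
    {"dx":-0.055,"dy":0.09,"dz":0,"twist":0},
  ],
)

```text
t: 14.98
eef_pos: [0.3985, 0.0827, 0.2439]
ee_rot: [1.501, 1.57, 2.953]
force: [1.1, -0.3, -0.2]
width: 0.0004
```

```bash
python3 - <<'E'
from h import *
b=snap("top","t7");s=snap("side","s7")
st=arm.get_state();print(st['t'],st['eef_pos'],local(st['eef_pos']),st['force'])
cv2.imwrite("pics/z7.png",np.hstack([cv2.resize(b[130:280,170:320],(400,400),interpolation=cv2.INTER_CUBIC),cv2.resize(s[150:300,190:340],(400,400),interpolation=cv2.INTER_CUBIC)]))
E
```

```text
15.0833 [0.40003458 0.08292078 0.2438946 ] [-1.29895982e-01 -8.51319936e-05  2.07894598e-01] [ 0.78722198  1.14718892 -0.34970485]
```

View pics/z7.png

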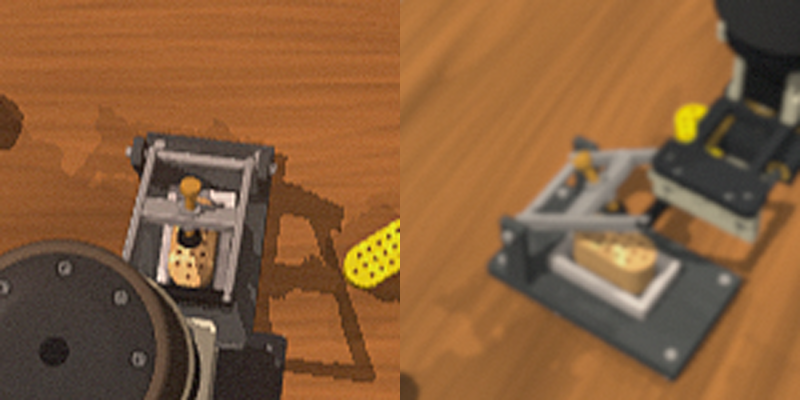

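The clamp is about 0.65 rad open and the pad hangs over the block, at (190,237) in the top crop. I'll bring the fingertips over the handle and press down along its arc.

Request:
jog_arm(
  motion=[
    {"dx":0,"dy":-0.03,"dz":0,"twist":0},
    {"dx":0,"dy":-0.06,"dz":0,"twist":0},
    {"dx":0,"dy":-0.072,"dz":0,"twist":0},
    {"dx":0.015,"dy":-0.072,"dz":0,"twist":0},
    {"dx":0.026,"dy":-0.072,"dz":0,"twist":0},
    {"dx":0.032,"dy":-0.072,"dz":0,"twist":0},
    {"dx":0.037,"dy":-0.07,"dz":0,"twist":0},
    {"dx":0.042,"dy":-0.067,"dz":0,"twist":0},
    {"dx":0.048,"dy":-0.063,"dz":0,"twist":0},
    {"dx":0.054,"dy":-0.0595,"dz":0,"twist":0},
  ],
)

```text
t: 15.92
eef_pos: [0.4595, 0.0755, 0.1905]
ee_rot: [-1.928, 1.57, -0.477]
force: [-0.4, -3.5, 4.6]
width: 0.0006
```

Request:
jog_arm(
  motion=[
    {"dx":0.005,"dy":0.0025,"dz":0,"twist":0},
    {"dx":0.01,"dy":0.005,"dz":0,"twist":0},
    {"dx":0.0145,"dy":0.007,"dz":0,"twist":0},
    {"dx":0.0195,"dy":0.009,"dz":0,"twist":0},
    {"dx":0.0245,"dy":0.011,"dz":0,"twist":0},
    {"dx":0.0295,"dy":0.0125,"dz":0,"twist":0},
  ],
)

```text
t: 16.42
eef_pos: [0.4459, 0.0772, 0.16]
ee_rot: [1.699, 1.57, -3.133]
force: [-4.2, -1.2, 5.4]
width: 0.0003
```

Request:
jog_arm(
  motion=[
    {"dx":0.0025,"dy":0.0008,"dz":0,"twist":0},
    {"dx":0.005,"dy":0.0015,"dz":0,"twist":0},
    {"dx":0.0075,"dy":0.002,"dz":0,"twist":0},
    {"dx":0.01,"dy":0.0025,"dz":0,"twist":0},
    {"dx":0.0125,"dy":0.003,"dz":0,"twist":0},
  ],
)

```text
t: 16.83
eef_pos: [0.4439, 0.0779, 0.1479]
ee_rot: [-0.356, 1.57, 1.094]
force: [-3.0, 0.8, 4.5]
width: 0.0007
```

Request:
jog_arm(
  motion=[
    {"dx":0.001,"dy":0.0002,"dz":0,"twist":0},
    {"dx":0.002,"dy":0.0004,"dz":0,"twist":0},
    {"dx":0.003,"dy":0.0006,"dz":0,"twist":0},
    {"dx":0.004,"dy":0.0008,"dz":0,"twist":0},
  ],
)

```text
t: 17.17
eef_pos: [0.4432, 0.0779, 0.144]
ee_rot: [-0.606, 1.571, 0.844]
force: [-3.9, 0.3, 4.0]
width: 0.0005
```

Request:
jog_arm(
  motion=[
    {"dx":0.001,"dy":0.0002,"dz":0,"twist":0},
    {"dx":0.002,"dy":0.0004,"dz":0,"twist":0},
    {"dx":0.003,"dy":0.0006,"dz":0,"twist":0},
    {"dx":0.004,"dy":0.0008,"dz":0,"twist":0},
  ],
)

```text
t: 17.5
eef_pos: [0.4424, 0.0779, 0.14]
ee_rot: [-0.744, 1.57, 0.706]
force: [-3.2, 1.4, 3.9]
width: 0.0002
```

Request:
jog_arm(
  motion=[
    {"dx":0.001,"dy":0.0002,"dz":0,"twist":0},
    {"dx":0.002,"dy":0.0003,"dz":0,"twist":0},
    {"dx":0.003,"dy":0.0004,"dz":0,"twist":0},
  ],
)

```text
t: 17.75
eef_pos: [0.442, 0.078, 0.137]
ee_rot: [-0.874, 1.571, 0.577]
force: [-3.0, 1.7, 4.3]
width: 0.0005
```

Request:
jog_arm(
  motion=[
    {"dx":0.001,"dy":0.0002,"dz":0,"twist":0},
    {"dx":0.002,"dy":0.0003,"dz":0,"twist":0},
    {"dx":0.003,"dy":0.0004,"dz":0,"twist":0},
  ],
)

```text
t: 18.0
eef_pos: [0.4416, 0.078, 0.134]
ee_rot: [-0.82, 1.571, 0.63]
force: [-3.1, 0.5, 4.3]
width: 0.0006
```

Request:
jog_arm(
  motion=[
    {"dx":0.001,"dy":0.0001,"dz":0,"twist":0},
    {"dx":0.002,"dy":0.0002,"dz":0,"twist":0},
    {"dx":0.003,"dy":0.0003,"dz":0,"twist":0},
  ],
)

```text
t: 18.25
eef_pos: [0.4412, 0.078, 0.131]
ee_rot: [1.386, 1.571, 2.837]
force: [-3.7, 2.0, 4.2]
width: 0.0007
```

Request:
jog_arm(
  motion=[
    {"dx":0.001,"dy":0.0001,"dz":0,"twist":0},
    {"dx":0.002,"dy":0.0002,"dz":0,"twist":0},
  ],
)

```text
t: 18.42
eef_pos: [0.441, 0.078, 0.129]
ee_rot: [1.956, 1.571, -2.877]
force: [-4.3, 1.7, 5.0]
width: 0.0003
```

Request:
jog_arm(
  motion=[
    {"dx":0.001,"dy":0.0001,"dz":0,"twist":0},
    {"dx":0.002,"dy":0.0002,"dz":0,"twist":0},
  ],
)

```text
t: 18.58
eef_pos: [0.4407, 0.078, 0.1269]
ee_rot: [2.256, 1.571, -2.576]
force: [-3.5, 1.4, 5.0]
width: 0.0011
```

Request:
jog_arm(
  motion=[
    {"dx":0.001,"dy":0.0001,"dz":0,"twist":0},
    {"dx":0.002,"dy":0.0002,"dz":0,"twist":0},
  ],
)

```text
t: 18.75
eef_pos: [0.4405, 0.078, 0.1249]
ee_rot: [2.143, 1.571, -2.69]
force: [-4.0, 1.3, 4.8]
width: 0.0001
```

Request:
jog_arm(
  motion=[
    {"dx":0.001,"dy":0.0001,"dz":0,"twist":0},
    {"dx":0.002,"dy":0.0002,"dz":0,"twist":0},
  ],
)

```text
t: 18.92
eef_pos: [0.4404, 0.078, 0.1229]
ee_rot: [2.026, 1.571, -2.806]
force: [-4.0, 1.0, 5.5]
width: 0.0005
```

Request:
jog_arm(
  motion=[
    {"dx":0.001,"dy":0,"dz":0,"twist":0},
    {"dx":0.002,"dy":0,"dz":0,"twist":0},
  ],
)

```text
t: 19.08
eef_pos: [0.4404, 0.078, 0.121]
ee_rot: [2.346, 1.571, -2.486]
force: [-3.9, 1.2, 4.9]
width: 0.0005
```

Request:
jog_arm(
  motion=[
    {"dx":0.001,"dy":0,"dz":0,"twist":0},
    {"dx":0.002,"dy":0,"dz":0,"twist":0},
  ],
)

```text
t: 19.25
eef_pos: [0.4403, 0.078, 0.1189]
ee_rot: [2.248, 1.571, -2.585]
force: [-4.2, 1.4, 4.8]
width: 0.0009
```

Request:
jog_arm(
  motion=[
    {"dx":0.001,"dy":0,"dz":0,"twist":0},
    {"dx":0.002,"dy":0,"dz":0,"twist":0},
  ],
)

```text
t: 19.42
eef_pos: [0.4403, 0.078, 0.1169]
ee_rot: [2.228, 1.57, -2.604]
force: [-3.9, 0.9, 5.1]
width: 0.0005
```

Request:
jog_arm(
  motion=[
    {"dx":0.001,"dy":0,"dz":0,"twist":0},
    {"dx":0.002,"dy":0,"dz":0,"twist":0},
  ],
)

```text
t: 19.58
eef_pos: [0.4403, 0.078, 0.1149]
ee_rot: [2.178, 1.57, -2.655]
force: [-4.0, 1.2, 5.6]
width: 0.0005
```

Request:
jog_arm(
  motion=[
    {"dx":0.001,"dy":0,"dz":0,"twist":0},
    {"dx":0.002,"dy":0,"dz":0,"twist":0},
  ],
)

```text
t: 19.75
eef_pos: [0.4402, 0.078, 0.1129]
ee_rot: [2.127, 1.57, -2.706]
force: [-5.6, 1.4, 5.3]
width: 0.0003
```

Request:
jog_arm(
  motion=[
    {"dx":0.001,"dy":0,"dz":0,"twist":0},
    {"dx":0.002,"dy":0,"dz":0,"twist":0},
  ],
)

```text
t: 19.92
eef_pos: [0.4402, 0.0779, 0.111]
ee_rot: [2.176, 1.57, -2.656]
force: [-5.2, 1.7, 7.4]
width: 0.0005
```

Request:
jog_arm(
  motion=[
    {"dx":0.001,"dy":0,"dz":0,"twist":0},
    {"dx":0.002,"dy":0,"dz":0,"twist":0},
  ],
)

```text
t: 20.08
eef_pos: [0.4402, 0.078, 0.1091]
ee_rot: [2.257, 1.57, -2.576]
force: [-6.1, 1.4, 9.7]
width: 0.0002
```

```bash
python3 - <<'E'
from h import *
s=snap("side","s8")
st=arm.get_state();print(st['t'],st['eef_pos'],local(st['eef_pos']),st['force'])
cv2.imwrite("pics/z8.png",cv2.resize(s[180:300,200:340],None,fx=4.5,fy=4.5,interpolation=cv2.INTER_CUBIC))
E
```

```text
20.1333 [0.44018152 0.07793573 0.10905862] [-0.08944093 -0.00021095  0.07305862] [-6.25998074  1.54448142 10.03523886]
```

View pics/z8.png

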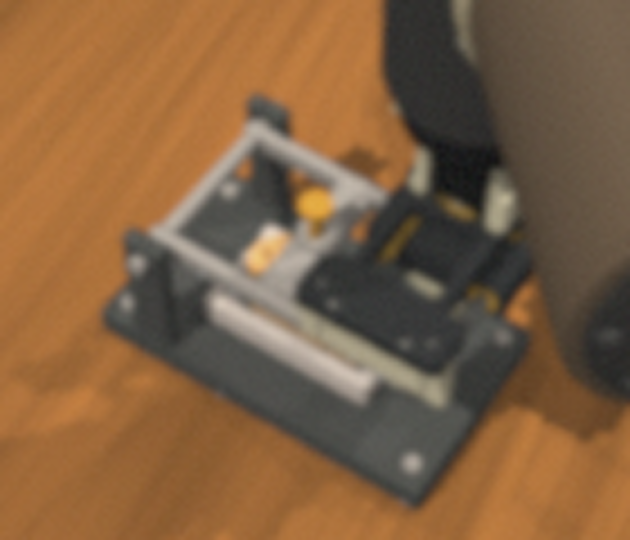

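The push held near 4–5.5 N, then climbed steeply to about 10 N over the last 4 mm. Contact to climb took about 19 mm of handle travel, against 18 expected. That means the block is home with roughly 13 N at the pad. I'll back off and check.

Request:
jog_arm(
  motion=[
    {"dx":-0.002,"dy":0,"dz":0,"twist":0},
    {"dx":-0.006,"dy":0,"dz":0,"twist":0},
    {"dx":-0.02,"dy":0,"dz":0,"twist":0},
    {"dx":-0.045,"dy":0,"dz":0,"twist":0},
    {"dx":-0.07,"dy":0.01,"dz":0,"twist":0},
    {"dx":-0.1,"dy":0.03,"dz":0,"twist":0},
    {"dx":-0.13,"dy":0.04,"dz":0,"twist":0},
    {"dx":-0.15,"dy":0.04,"dz":0,"twist":0},
    {"dx":-0.15,"dy":0.04,"dz":-0.03,"twist":0},
    {"dx":-0.15,"dy":0.04,"dz":-0.07,"twist":0},
    {"dx":-0.15,"dy":0.04,"dz":-0.11,"twist":0},
    {"dx":-0.15,"dy":0.04,"dz":-0.15,"twist":0},
    {"dx":-0.15,"dy":0.04,"dz":-0.18,"twist":0},
    {"dx":-0.15,"dy":0.04,"dz":-0.2,"twist":0},
    {"dx":-0.15,"dy":0.04,"dz":-0.2,"twist":0},
    {"dx":-0.15,"dy":0.04,"dz":-0.2,"twist":0},
  ],
)

```text
t: 21.47
eef_pos: [0.3767, -0.1167, 0.2592]
ee_rot: [-1.652, 1.57, -0.204]
force: [-0.3, -0.5, 0.5]
width: 0.0008
```

```bash
python3 - <<'E'
from h import *
b=snap("top","t9");s=snap("side","s9")
st=arm.get_state();print(st['t'],st['eef_pos'],st['force'],abs(st['qd']).max())
cv2.imwrite("pics/z9.png",np.hstack([cv2.resize(b[150:280,190:320],(400,400),interpolation=cv2.INTER_CUBIC),cv2.resize(s[190:300,210:320],(400,400),interpolation=cv2.INTER_CUBIC)]))
for ph in(-.05,0,.05,.2):
  print(ph,[proj(n,NEST+RN@np.array([.07-.16*np.cos(ph),0,.059+.16*np.sin(ph)])).round(1) for n in("top","side")])
E
```

```text
21.5667 [ 0.3769354  -0.11557275  0.25914832] [0.2533389  0.07058836 0.07871753] 0.0209843390710445
-0.05 [array([236.6, 256. ]), array([301.7, 252.4])]
0 [array([236.3, 255.9]), array([301.9, 250.5])]
0.05 [array([236. , 255.6]), array([302.1, 248.5])]
0.2 [array([235.4, 253.7]), array([301.6, 242. ])]
```

View pics/z9.png

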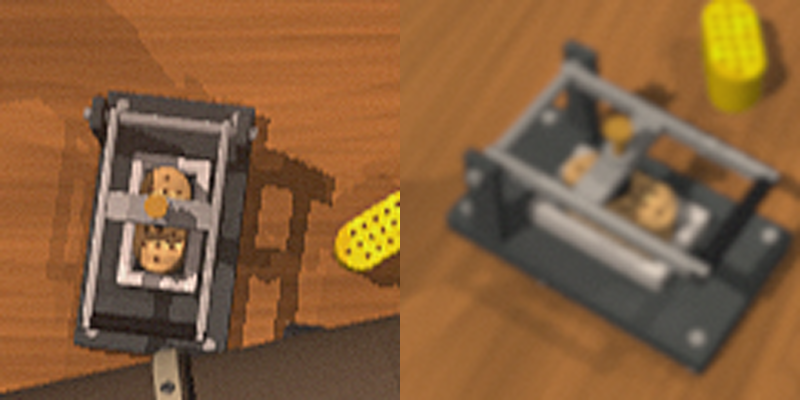

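View pics/t9.png

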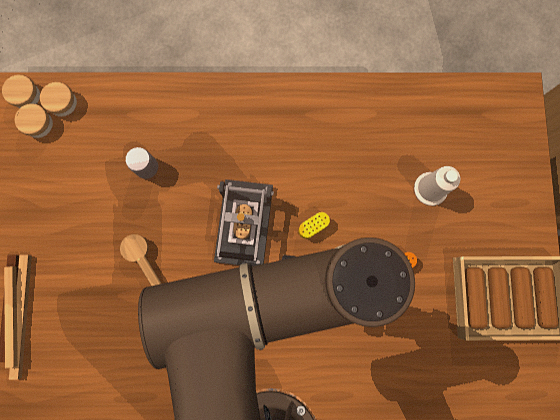

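```bash
python3 - <<'E'
from h import *
for z in(.024,.032):
  P=NEST+RN@np.array([-.042,0,z]); print(z,proj("side",P).round(1),proj("top",P).round(1))
a=[]
for f in("s7","s9"):
  s=cv2.imread(f"pics/{f}.png")[225:275,250:310]
  a.append(cv2.resize(s,(390,325),interpolation=cv2.INTER_CUBIC))
for z,c in((.024,(0,255,0)),(.032,(0,0,255))):
  th=np.linspace(0,2*np.pi,60)
  for i in a:
    # outline of the block's top drawn for comparison
    pts=[]
    for t in th:
      x=.020*np.cos(t)+(.022 if np.cos(t)>0 else -.022); y=.02*np.sin(t)
      u=proj("side",NEST+RN@np.array([x,y,z])); pts.append((u-[250,225])*6.5)
    cv2.polylines(i,[np.int32(pts)],True,c,1)
cv2.imwrite("pics/cmp.png",np.hstack(a))
E
```

```text
0.024 [284.3 249.5] [240.  237.3]
0.032 [284.4 247.7] [239.8 236.9]
```

View pics/cmp.png

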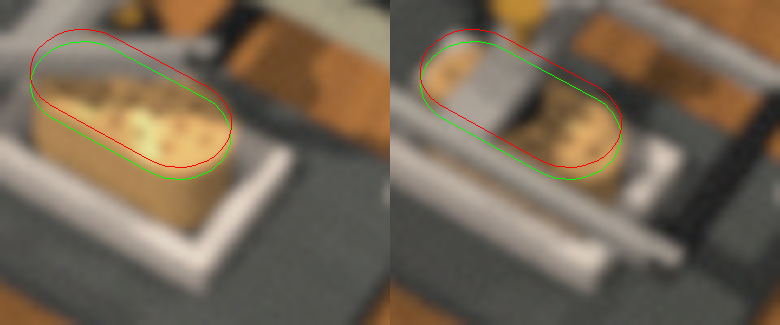

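```bash
python3 - <<'E'
from h import *
g=lambda f:cv2.cvtColor(cv2.imread(f"pics/{f}.png"),cv2.COLOR_BGR2GRAY).astype(np.float32)
def up(i): return cv2.resize(i,None,fx=8,fy=8,interpolation=cv2.INTER_CUBIC)
for ref in("s4","s7"):
  for (x0,y0,x1,y1) in((276,238,290,252),(279,240,288,254),(274,236,288,249)):
    T=up(g(ref)[y0:y1,x0:x1]); S=up(g("s9")[y0-5:y1+6,x0-5:x1+6])
    r=cv2.matchTemplate(S,T,cv2.TM_CCOEFF_NORMED);_,v,_,l=cv2.minMaxLoc(r); print(ref,"shift",l[0]/8-5,l[1]/8-5,round(v,2))
i=[cv2.resize(cv2.imread(f"pics/{f}.png")[232:266,268:300],(380,404),interpolation=cv2.INTER_CUBIC) for f in("s4","s9")]
cv2.imwrite("pics/cmp2.png",np.hstack(i))
E
```

```text
s4 shift 0.25 1.375 0.77
s4 shift -0.25 1.375 0.93
s4 shift 1.875 2.5 0.79
s7 shift 0.375 0.5 0.9
s7 shift -0.125 0.625 0.9
s7 shift 1.625 1.0 0.86
```

View pics/cmp2.png

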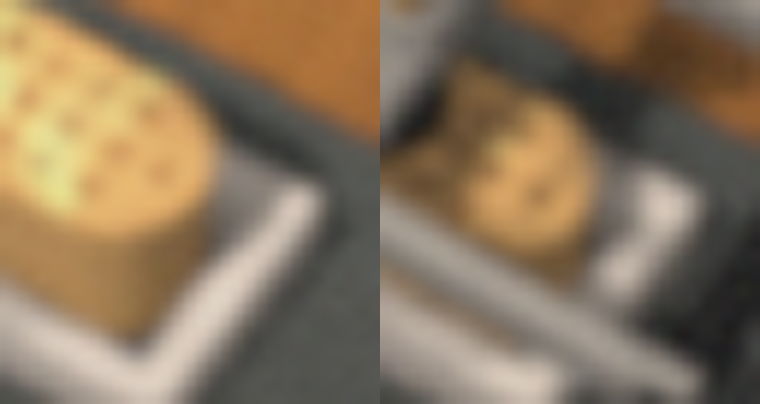

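The near-end hole moved down about 1.5 px between the pictures, where 8 mm predicts 1.8 px. The handle sits level in the side crop at (738,225), about −0.03 rad. Handing in.

```bash
python3 -c "
from station import arm
print(arm.job_done(), arm.get_state()['t'])"
```

```text
the job is handed in; nothing more can be done
the job is handed in; nothing more can be done
```

The beech block is in the pocket, pressed down under the shut clamp, and I handed the job in about 21.6 s into the 64 s allowed. No verdict is reported.

- **Placing:** I gripped the block across its width at 15 N and lowered it into the pocket. Forces stayed within about 2 N and there was no sign of jamming. I let go once the ejector took its weight, and both pictures then showed it standing upright.
- **Clamping:** I pushed the handle over from behind with closed fingers, then pressed down along its arc. The push stayed at 4–5.5 N, then climbed steeply to about 10 N over the last 4 mm, and I stopped there. I estimate about 13 N at the pad, well under the 25 N limit.
- **Checks after backing off:**
  - The clamp stayed shut by itself at about level, and the robot was touching nothing.
  - The handle travelled about 19 mm from pad contact to the steep climb, against 18 mm expected.
  - The thread cone and tin look unmoved in the last top view. The hairbrush was partly hidden by the arm there, but nothing went near it.

**Not fully in agreement:**
- The best picture measurement of the block's drop was about 1.4–1.5 px, against 1.8 px for the full 8 mm. Other image patches gave anything from 0.5 to 2.5 px.
- The push just before the climb was nearer 5.5 N than the 7 N or so expected.
- While pressing, the wrist also read a steady 3–6 N sideways along x. I took this to be the fingertips rubbing on the bar.

That the block is fully home therefore rests mainly on the steep climb in force and the handle travel.

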